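# Load the bench mixer and set its selector

### The arm

A 7-joint arm with a two-finger parallel gripper is mounted at the origin on the work surface. World frame = base frame: x ahead of the robot, y to its left, z up, the work surface at z = 0. Lengths are in m, angles in rad, forces in N, time in s.
With the tool pointing down it reaches from about 0.375 to 0.925 m from the base axis. Payload 3.1 kg.
Tool frame: the origin (TCP) lies at the very end of the fingers, on their centre line; the grasp point (between the pads) lies 19 mm behind it; z points along the fingers, y is the line along which they close (so a half turn about z gives the same grasp; the last joint's range is limited). The gripper opens to 85 mm and grips with 20 to 120 N. Pads are 22 mm wide; open, the fingers measure 114 mm over their backs; the gripper's body (76 mm by 85 mm) begins 54 mm behind the grasp point. The pads swing forward as they close: fully open they stand 13 mm farther back than shut.
Start: joints at [-1.336, 0.383, 0.044, 1.598, -0.018, 1.161, -0.05], TCP at [0.212, 0.614, 0.204] pointing down, gripper open.
Joint ranges: [-2.61, 2.61], [-0.41, 2.15], [-1.48, 1.57], [0, 2.5], [-1.57, 4.71], [0.05, 1.97], [-2.85, 2.85]. Speed limits (rad/s): [2.79, 2.79, 3.14, 3.14, 3.14, 3.14, 3.14].

### API

Orientations are given as [roll, pitch, yaw] about the fixed x, y, z axes, in that order (R = Rz(yaw) Ry(pitch) Rx(roll)).
In Python, from rig import status, imaging, ctrl gives the robot as it stands.
- The arm moves only by the tool carry_out, never from a script. Its argument "targets" is a list of rows, each a list of 4 numbers: the shift along the tool's x, y, z in m, then the turn about the tool's z in degrees. A call has 1 to 5 rows; each row is the pose to reach, as a shift and turn from the pose commanded when the call began, along the tool's axes at that moment; what a row does not reach only later rows make up. A row lasts 1/12 s, in which the tool goes at most 41.7 mm and 7.16 degrees, less where a joint would pass 70% of its speed; a pose out of reach is approached as far as the arm can. A call with a gripper value outside its range is refused whole. "fingers" is the finger opening in m, from 0 to 0.0854, set as the call begins (left out, the last holds). The fingers move at their own pace and stop on an object; the grip force is fixed at half the most. Time passes only in rows, so rows that repeat a pose let the fingers close. It gives the time, the measured TCP pose, the force, the opening and the grip force at its end, in the units of the state.
- status.state(): the state, without advancing time (a new reading comes with each control period).
- imaging.snapshot(name): name is "scene" or "top" or "wrist"; returns a dict with "frame" (384x512x3 uint8, red, green, blue), "depth" (384x512 float32, m along the optical axis (not along the pixel's ray), 0 where there is no reading), "mtx" (3x3 intrinsics, pixels), "camera_from_world" (4x4, takes a point from world to camera coordinates); the wrist camera has in their place "hand_eye" (4x4, takes a point from camera to tool coordinates, whose origin is the TCP and whose axes are the flange's). Camera axes: x right, y down, z forward; pixel columns grow to the right and rows downward; lengths in m; the calibration is good to about 2 mm. A picture is of the moment at which its call begins: read the wrist's pose just before it.
- ctrl.close_job(): hands the job in; it is judged then, once.
The state is a dict: "time": time; "qpos": joint angles; "qvel": joint speeds; "tau": joint torques, N m; "eef_pos": TCP position; "eef_rot": TCP orientation; "force": force on the tool from outside, world axes, zero at the start; "torque": the same for the moment, N m; "opening": finger opening in m; "grasp_force": force on a finger pad.
Only numpy, scipy, OpenCV 4.12 (cv2) and the standard library are available. Lean on these libraries where they do the work, as an engineer would, in place of code of your own. Each camera call takes 0.05 s, during which the arm holds its last target. There are 200 camera calls.

### The job

Load the bench mixer: the white saddle-shaped carrier lies on its side on the bench; hang it astride the mixer's steel bar, between the two posts, with its closed crown on top and its legs hanging down on either side of the bar. Then, with the carrier hanging, turn the black selector knob until its pointer clicks in at the square mark. Leave the other things on the bench where they are.

Things in the scene. Friction and masses are not known exactly. Their poses are not given: they have to be found in the camera images.
- carrier: White rigid saddle, a U: 110 mm feet to crown, 60 across the legs outside (48 inside), 50 deep, walls 6; legs flat for 88 from the feet, then the crown narrows to 25. Starts lying on its edge, 50 high. Origin: centre of the underside as it lies. x: feet (-55) to crown top (+55), up when hung; y across the legs (+-30); z depth (0 to 50), up as it lies. Also stands on its feet, crown up.
- crown (a point): Middle of the inner (under) side of the carrier's crown, at carrier (49, 0, 25) mm; rests on the bar when hung. Same axes as the carrier.
- mixer: Grey bench mixer, fixed; base 150 mm (x) by 330 (y) by 45 high. Origin: centre of its underside, on the bench; x away from its front, y along its length, z up. The bar is on its +y half, the white dial panel with the selector on its -y half.
- bar_top (a point): Middle of the top of the mixer's steel bar, at mixer (0, 90, 180) mm. The bar is 16 mm thick, runs along the mixer's y, between two round posts 14 mm thick, centres 52 mm either side of this point (90 mm free between them; too little for a carrier that leans far over). The posts end at the bar's height. Same axes as the mixer.
- knob_grip (a point): Point on the selector's axis at mixer (0, -100, 83) mm, 3 mm below the top of its bar grip. Knob: black disc 68 mm wide, 50 to 60 above the bench, carrying an upright bar grip 66 long, 14 thick, 60 to 86 above the bench, with a white line on top of its pointer half. x runs along the bar to the pointer's nose and turns with the knob.
- selector (a joint): Angle of the selector, rad, growing clockwise seen from above, 0 to 2.8. Clicks into 0, 0.7, 1.4, 2.1, 2.8. The panel has a round dot at each, but a 13 mm square at 2.1 (the fourth). At 1.4 the pointer points to the mixer's -x (front), at 2.1 it points 0.7 rad from there towards the mixer's +y.
- tip_box: Bystander, loose: closed blue pipette-tip box. Origin: centre of its underside.
- weigh_boats: Bystander, loose: stack of yellow weighing boats. Origin: centre of its underside.
- soap: Bystander, loose: tall bottle with a white cap. Origin: centre of its underside.
- power_block: Bystander, loose: flat black power block. Origin: centre of its underside.
- beaker: Bystander, loose: open glass beaker. Origin: centre of its underside.
- reagent: Bystander, loose: short amber jar. Origin: centre of its underside.
Not all that is in view belongs to the job. Leave any green or pink look-alike of the carrier alone.

How it is judged:
On the way, in this order (a step that is already met when the one before it is completed fails the run):
1. the carrier hangs on the bar, let go (angle between carrier's own x axis and vertical below 0.3 rad and z of crown in the frame of bar_top between -0.008 and 0.015 m and horizontal distance between crown and bar_top below 0.035 m and linear speed of carrier below 0.05 m/s and contact force between carrier and mixer above 0.3 N and contact force between carrier and the fingers below 0.1 N), for 0.3 s.
2. the selector stands at the square mark (value of joint selector between 1.95 and 2.25 rad and angle between carrier's own x axis and vertical below 0.3 rad and z of crown in the frame of bar_top between -0.008 and 0.015 m and horizontal distance between crown and bar_top below 0.035 m), for 0.2 s.
At the end, for the whole second after the job is handed in: Carrier hangs on the bar, let go, at rest, crown up, upright within 0.3 rad; middle of the crown's underside within 35 mm horizontally of the bar's middle, 8 mm below to 15 mm above its top. Selector rests within 0.15 rad of the square mark. Bystanders moved under 40 mm (all of step 2 and linear speed of carrier below 0.05 m/s and contact force between carrier and mixer above 0.3 N and contact force between carrier and the fingers below 0.1 N and velocity of joint selector between -0.05 and 0.05 rad/s); the robot touches nothing.
It fails at once if a bystander (tip box, weighing boats, bottle, power block, beaker or jar) is pushed more than 40 mm from its place (distance of any of tip_box, weigh_boats, soap, power_block, beaker, reagent from where it was at the start of the episode above 0.04 m).
It also fails if it takes over 70 s, if anything falls off the work surface, if the arm or the gripper's body presses on something with over 40 N, if the wrist force passes 120 N, or if a joint passes its speed limit or range.

## Working session

There is one attempt and no reset: what is moved stays moved. The work goes in short steps, Python scripts to look and compute and a tool call to move; the robot and the scene stay as the last step left them, time stands still between calls to the robot, and variables do not carry over. Pictures are saved under pics/ and viewed, at most 10 in all, crops included, and the job is handed in when it is done.

Besides the shell and the picture viewer there is one more tool, called as a command line: name --pt "numbers of a row" for each row, then --argument value for the rest. carry_out: Moves the arm, as the interface text tells. Its arguments: {"type":"object","properties":{"targets":{"type":"array","items":{"type":"array","items":{"type":"number"}}},"fingers":{"type":"number"}},"required":["targets"]}

```bash
ls; mkdir -p pics; cat > h.py <<'E'
import numpy as np, cv2, pickle
from rig import status, imaging, ctrl
from scipy.spatial.transform import Rotation as R
def T_tool(s):
    T=np.eye(4); r=np.array(s["eef_rot"]); T[:3,:3]=R.from_euler('xyz',r).as_matrix(); T[:3,3]=s["eef_pos"]; return T
def snap(n):
    s=status.state(); d=imaging.snapshot(n)
    W=np.linalg.inv(d["camera_from_world"]) if n!="wrist" else T_tool(s)@d["hand_eye"]
    z=d["depth"]; v,u=np.mgrid[:384,:512]; K=d["mtx"]
    P=np.stack([(u-K[0,2])/K[0,0]*z,(v-K[1,2])/K[1,1]*z,z],-1)
    P=P@W[:3,:3].T+W[:3,3]; P[z==0]=np.nan
    return d["frame"],P
E
python3 - <<'E'
from h import *
print(status.state())
a=[]
for n in("scene","top"):
    f,P=snap(n); np.savez(n,f=f,P=P); a.append(f[...,::-1])
    cv2.imwrite(f"pics/{n}.png",cv2.resize(a[-1],(800,600)))
E
```

```text
pics
{'time': 0.0, 'qpos': array([-1.33580371,  0.38388715,  0.04385318,  1.5995937 , -0.017869  ,
        1.16118922, -0.04989449]), 'qvel': array([ 1.20512263e-03,  8.41074351e-04, -4.71284816e-04, -1.53313309e-04,
       -1.56974402e-03,  4.70092712e-05,  1.36859809e-03]), 'tau': array([-5.41600875e-04, -4.33457744e+01,  1.02438860e+00, -2.49513048e+01,
        1.06839483e-02,  1.13300691e-02, -1.60755462e-05]), 'eef_pos': array([0.21204097, 0.61335842, 0.20284474]), 'eef_rot': array([-3.13891385e+00,  1.82000729e-04,  2.80887978e+00]), 'force': array([ 1.05325866,  0.37357081, -0.30635112]), 'torque': array([-0.00258192,  0.02191621, -0.03393176]), 'grasp_force': 0.0, 'opening': 0.0853526951629903}
```

View pics/top.png

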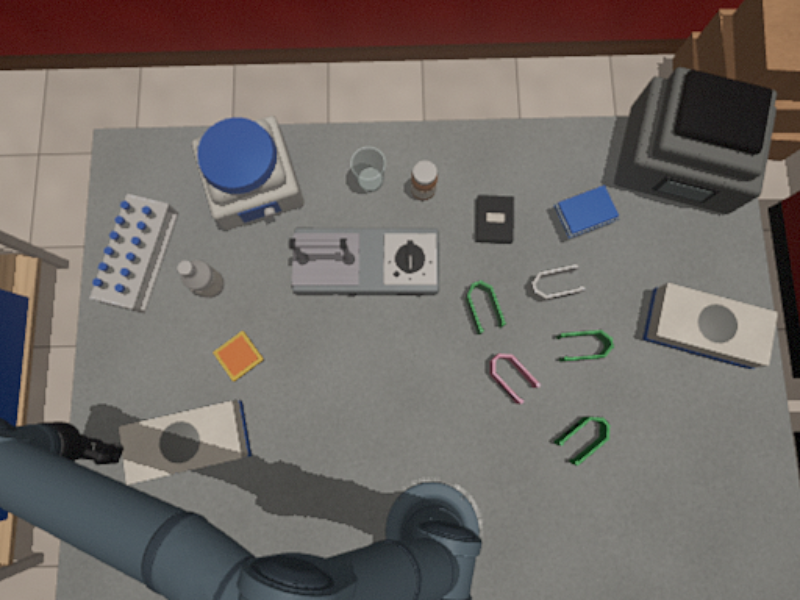

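View pics/scene.png

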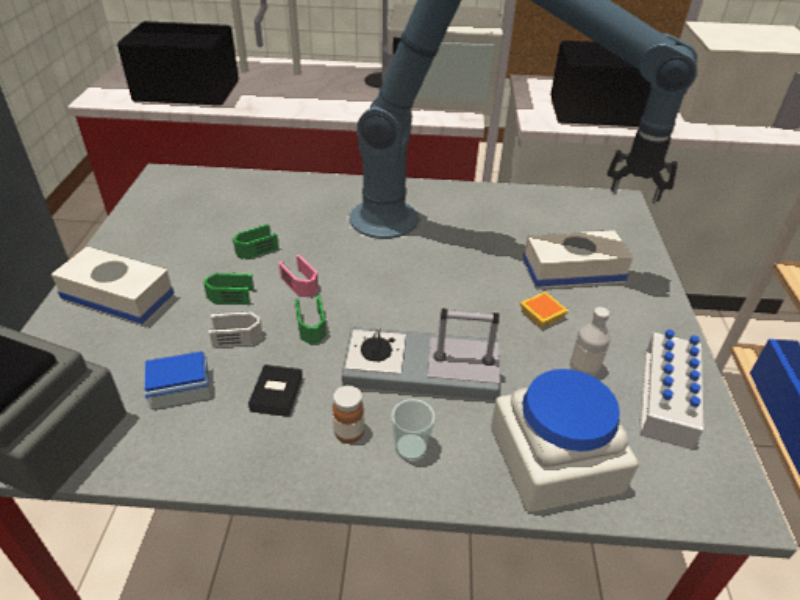

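The carrier lies at about (557,283) in the top view, with its crown to the left. The mixer is at (365,262), with its bar on the left half and the knob at (410,258) pointing up, which is away from the front. Now I'll measure them.

```bash
cat > m.py <<'E'
from h import *
d=np.load("top.npz"); f=d["f"].astype(int); P=d["P"]
def reg(u0,u1,v0,v1):
    m=np.zeros(f.shape[:2],bool); s=.64; m[int(v0*s):int(v1*s),int(u0*s):int(u1*s)]=1; return m
sat=f.max(2)-f.min(2)
m=reg(522,595,255,308)&(P[...,2]>.035)&(P[...,2]<.065)
p=P[m]; print("carrier n",m.sum(),"z",np.percentile(p[:,2],[5,50,95]))
r=cv2.minAreaRect(p[:,:2].astype(np.float32)); print(r, cv2.boxPoints(r))
m=reg(280,450,220,302)&(P[...,2]>.035)&(P[...,2]<.056); p=P[m]
r=cv2.minAreaRect(p[:,:2].astype(np.float32)); print("mixer",r,cv2.boxPoints(r),np.median(p[:,2]))
m=reg(280,370,215,285)&(P[...,2]>.165)&(P[...,2]<.2); p=P[m]
r=cv2.minAreaRect(p[:,:2].astype(np.float32)); print("bar",r,p[:,2].max(),m.sum(),cv2.boxPoints(r))
m=reg(385,435,230,290)&(P[...,2]>.07)&(P[...,2]<.1); p=P[m]
r=cv2.minAreaRect(p[:,:2].astype(np.float32)); print("knob",r,np.median(p[:,2]),m.sum())
for n,b in dict(soap=(175,225,250,300),beaker=(345,390,140,195),reag=(405,440,155,202),pb=(470,520,190,245),tip=(550,625,180,240),boats=(210,265,330,382)).items():
    p=P[reg(*b)]; p=p[p[:,2]>.012]; print(n,p.min(0).round(3),p.max(0).round(3))
E
python3 m.py
```

```text
carrier n 172 z [0.03875812 0.05052668 0.05619084]
((0.5264697074890137, -0.2909770607948303), (0.06207844987511635, 0.11008461564779282), 10.755021095275879) [[ 0.48570427 -0.24269386]
 [ 0.50624716 -0.3508447 ]
 [ 0.5672351  -0.33926028]
 [ 0.54669225 -0.23110941]]
mixer ((0.5886293649673462, 0.13451939821243286), (0.3302498161792755, 0.15026824176311493), 88.6226806640625) [[ 0.50954795 -0.02875185]
 [ 0.65977275 -0.03236377]
 [ 0.6677108   0.29779065]
 [ 0.517486    0.30140257]] 0.04875836481962137
bar ((0.593626856803894, 0.22403547167778015), (0.11774028837680817, 0.02076771855354309), 88.20225524902344) 0.18876856947598264 203 [[0.5814013  0.16552006]
 [0.6021587  0.16486855]
 [0.6058524  0.28255087]
 [0.585095   0.2832024 ]]
knob ((0.586186945438385, 0.028245937079191208), (0.02442370168864727, 0.06384187936782837), 88.45419311523438) 0.08787522705249606 70
soap [0.517 0.462 0.013] [0.582 0.526 0.177]
beaker [0.758 0.084 0.012] [0.836 0.161 0.108]
reag [ 0.74  -0.032  0.012] [0.797 0.025 0.119]
pb [ 0.629 -0.212  0.012] [ 0.745 -0.121  0.039]
tip [ 0.632 -0.477  0.012] [ 0.773 -0.301  0.072]
boats [0.327 0.366 0.023] [0.438 0.474 0.041]
```

carry_out --pt "0 0 -0.12 35" --pt "0 0 -0.12 35" --pt "0 0 -0.12 35" --pt "0 0 -0.12 35" --pt "0 0 -0.12 35" --fingers 0.085

```text
time: 0.52
eef_pos: [0.213, 0.6161, 0.3284]
eef_rot: [3.136, -0.005, 2.192]
force: [-0.4, 0.2, -1.0]
opening: 0.0849
grasp_force: 0.0
```

carry_out --pt "0 0 0 25" --pt "0 0 0 25" --pt "0 0 0 25" --pt "0 0 0 25" --pt "0 0 0 25"

```text
time: 0.93
eef_pos: [0.2121, 0.6139, 0.3234]
eef_rot: [-3.141, 0.001, 1.761]
force: [-0.1, -0.1, 0.2]
opening: 0.0852
grasp_force: 0.0
```

carry_out --pt "-0.184 0.095 0 0" --pt "-0.184 0.095 0 0" --pt "-0.184 0.095 0 0" --pt "-0.184 0.095 0 0" --pt "-0.184 0.095 0 0"

```text
time: 1.35
eef_pos: [0.3416, 0.4495, 0.3239]
eef_rot: [-3.141, 0.001, 1.763]
force: [0.6, 0.2, 0.4]
opening: 0.0847
grasp_force: 0.0
```

carry_out --pt "-0.187 0.076 0 0" --pt "-0.187 0.076 0 0" --pt "-0.187 0.076 0 0" --pt "-0.187 0.076 0 0" --pt "-0.187 0.076 0 0"

```text
time: 1.77
eef_pos: [0.452, 0.279, 0.3242]
eef_rot: [3.141, 0.001, 1.761]
force: [1.0, -0.7, -0.4]
opening: 0.0849
grasp_force: 0.0
```

carry_out --pt "-0.196 0.014 0 0" --pt "-0.196 0.014 0 0" --pt "-0.196 0.014 0 0" --pt "-0.196 0.014 0 0" --pt "-0.196 0.014 0 0"

```text
time: 2.18
eef_pos: [0.5019, 0.0877, 0.3243]
eef_rot: [3.141, 0.001, 1.759]
force: [-0.3, -0.6, -0.4]
opening: 0.0845
grasp_force: 0.0
```

carry_out --pt "-0.19 -0.016 0 0" --pt "-0.19 -0.016 0 0" --pt "-0.19 -0.016 0 0" --pt "-0.19 -0.016 0 0" --pt "-0.19 -0.016 0 0"

```text
time: 2.6
eef_pos: [0.5209, -0.1032, 0.3246]
eef_rot: [3.141, 0.002, 1.757]
force: [0.4, 0.2, 0.1]
opening: 0.0854
grasp_force: 0.0
```

carry_out --pt "-0.168 -0.029 0.07 0" --pt "-0.168 -0.029 0.07 0" --pt "-0.168 -0.029 0.07 0" --pt "-0.168 -0.029 0.07 0" --pt "-0.168 -0.029 0.07 0"

```text
time: 3.02
eef_pos: [0.5219, -0.2732, 0.2521]
eef_rot: [-3.137, 0.002, 1.757]
force: [-0.3, -0.0, 0.6]
opening: 0.0851
grasp_force: 0.0
```

```bash
python3 - <<'E'
from h import *
f,P=snap("wrist"); s=status.state(); print(s["eef_pos"],s["eef_rot"])
cv2.imwrite("pics/w1.png",f[...,::-1])
g=f.astype(int)
w=(P[...,2]>.035)&(P[...,2]<.06)&((g.max(2)-g.min(2))<40)&(np.hypot(P[...,0]-.526,P[...,1]+.291)<.08)
p=P[w]; print(w.sum(),np.median(p[:,2]))
r=cv2.minAreaRect(p[:,:2].astype(np.float32)); print(r); b=cv2.boxPoints(r); print(b)
a=np.array([-.187,.982]); c=np.array(r[0]); q=(p[:,:2]-c)@np.stack([a,[-a[1],a[0]]]).T
for x0 in np.arange(-.055,.06,.011):
    k=q[abs(q[:,0]-x0)<.004]; 
    if len(k): print(round(x0,3),k[:,1].min().round(4),k[:,1].max().round(4))
E
```

```text
[ 0.52084606 -0.27501714  0.25148603] [-3.13550895  0.00350385  1.75334039]
1088 0.05018393127466789
((0.5274738669395447, -0.2962419390678406), (0.06008465215563774, 0.11040538549423218), 10.932156562805176)
[[ 0.48750773 -0.24773847]
 [ 0.50844574 -0.35614026]
 [ 0.56744003 -0.3447454 ]
 [ 0.546502   -0.23634362]]
-0.055 -0.0295 0.029
-0.044 -0.0294 0.0288
-0.033 -0.0291 0.0297
-0.022 -0.0301 0.0295
-0.011 -0.03 0.0294
0.0 -0.0298 0.0291
0.011 -0.0295 0.0301
0.022 -0.0291 0.0298
0.033 -0.0299 0.0297
0.044 -0.0231 0.0232
0.055 -0.0115 0.0121
```

View pics/w1.png

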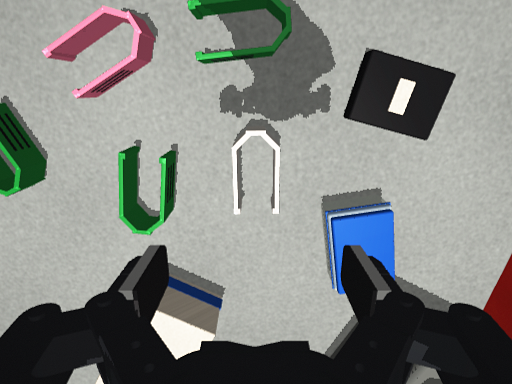

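carry_out --pt "-0.002 0.002 0.04 -0.5" --pt "-0.002 0.002 0.08 -0.5" --pt "-0.002 0.002 0.12 -0.5" --pt "-0.002 0.002 0.15 -0.5" --pt "-0.002 0.002 0.16 -0.5"

```text
time: 3.48
eef_pos: [0.5237, -0.2658, 0.0887]
eef_rot: [-3.133, -0.006, 1.773]
force: [-1.4, 0.4, -0.3]
opening: 0.0851
grasp_force: 0.0
```

carry_out --pt "0 0 0 0" --pt "0 0 0 0"

```text
time: 3.65
eef_pos: [0.5282, -0.2691, 0.095]
eef_rot: [3.141, 0.001, 1.771]
force: [0.0, -0.5, 0.4]
opening: 0.0848
grasp_force: 0.0
```

carry_out --pt "-0.0065 -0.006 0.02 0.5" --pt "-0.0065 -0.006 0.045 0.5" --pt "-0.0065 -0.006 0.07 0.5" --pt "-0.0065 -0.006 0.085 0.5" --pt "-0.0065 -0.006 0.091 0.5"

```text
time: 4.07
eef_pos: [0.5236, -0.2761, 0.0032]
eef_rot: [3.141, -0.0, 1.763]
force: [0.4, -0.3, -0.0]
opening: 0.0851
grasp_force: 0.0
```

carry_out --pt "0 0 0 0" --pt "0 0 0 0"

```text
time: 4.23
eef_pos: [0.5244, -0.2771, 0.0048]
eef_rot: [3.139, 0.002, 1.762]
force: [0.0, 0.4, 0.1]
opening: 0.0849
grasp_force: 0.0
```

carry_out --pt "0 0 0 0" --pt "0 0 0 0" --pt "0 0 0 0" --pt "0 0 0 0" --pt "0 0 0 0" --fingers 0.058

```text
time: 4.65
eef_pos: [0.5243, -0.2772, 0.0052]
eef_rot: [3.139, 0.001, 1.762]
force: [-1.6, -0.1, 6.1]
opening: 0.0586
grasp_force: 48.3
```

carry_out --pt "0 0 -0.03 0" --pt "0 0 -0.07 0" --pt "0 0 -0.11 0" --pt "0 0 -0.14 0" --pt "0 0 -0.15 0"

```text
time: 5.07
eef_pos: [0.5258, -0.2787, 0.1587]
eef_rot: [3.134, 0.005, 1.761]
force: [-0.1, -0.6, -1.6]
opening: 0.0589
grasp_force: 48.7
```

```bash
cat > tilt.py <<'E'
from h import *
import sys
f,P=snap("wrist"); s=status.state(); print(s["eef_pos"],s["eef_rot"],s["opening"],s["grasp_force"],s["force"])
T=T_tool(s); L=(P-T[:3,3])@T[:3,:3]   # tool coords
g=f.astype(int)
w=(abs(L[...,1])<.033)&(abs(L[...,0])<.12)&(L[...,2]>-.07)&(L[...,2]<.09)&((g.max(2)-g.min(2))<40)&(g.min(2)>90)
w&=P[...,2]>.02
p=L[w]; print(w.sum(), p.min(0).round(3),p.max(0).round(3))
# points: extent in x per tool-z
for x in np.arange(-.1,.1,.01):
    k=p[abs(p[:,0]-x)<.005]
    if len(k)>5: print(round(x,3),len(k),"z",np.percentile(k[:,2],[3,97]).round(3),"y",k[:,1].min().round(3),k[:,1].max().round(3))
cv2.imwrite(f"pics/{sys.argv[1]}.png",f[...,::-1])
E
python3 tilt.py w2
```

```text
[ 0.52590593 -0.27847001  0.1584351 ] [3.13347387 0.00423014 1.76109641] 0.05873905780762343 48.65817725658417 [ 0.9380151  -0.35025924 -0.83041977]
10251 [-0.074 -0.033 -0.07 ] [0.037 0.033 0.006]
-0.07 376 z [-0.023  0.003] y -0.024 0.024
-0.06 222 z [-0.031  0.003] y -0.024 0.024
-0.05 386 z [-0.046  0.001] y -0.03 0.03
-0.04 747 z [-0.046 -0.001] y -0.03 0.03
-0.03 786 z [-0.046 -0.   ] y -0.03 0.03
-0.02 829 z [-0.046 -0.001] y -0.03 0.03
-0.01 879 z [-0.046 -0.001] y -0.029 0.03
-0.0 822 z [-0.046 -0.008] y -0.029 0.03
0.01 731 z [-0.07  -0.025] y -0.033 0.033
0.02 1524 z [-0.046  0.   ] y -0.03 0.03
0.03 1527 z [-0.046 -0.002] y -0.02 0.02
0.04 1422 z [-0.046  0.001] y -0.012 0.013
```

View pics/w2.png

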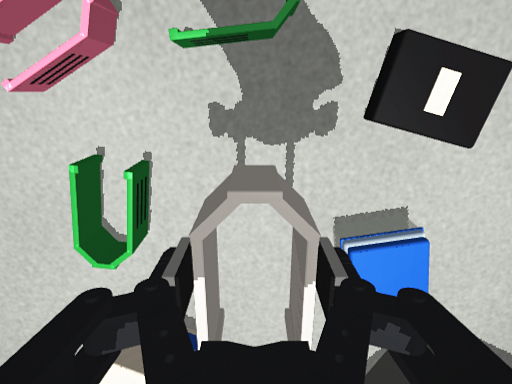

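The carrier is held level, with the crown at (256,190) and the pads near mid-depth. I'll lower it to swing height and ease the grip so that gravity can pivot it in the pads.

carry_out --pt "0 0 0.04 0" --pt "0 0 0.08 0" --pt "0 0 0.09 0" --pt "0 0 0.09 0"

```text
time: 5.45
eef_pos: [0.5178, -0.2732, 0.0576]
eef_rot: [-3.131, -0.007, 1.762]
force: [-0.8, 0.8, -1.7]
opening: 0.0588
grasp_force: 48.6
```

carry_out --pt "0 0 0 0" --pt "0 0 0 0" --fingers 0.0585

```text
time: 5.62
eef_pos: [0.5238, -0.2777, 0.0645]
eef_rot: [3.14, 0.002, 1.761]
force: [0.3, -0.5, -1.9]
opening: 0.059
grasp_force: 48.7
```

carry_out --pt "0 0 0 0" --pt "0 0 0 0" --fingers 0.059

```text
time: 5.78
eef_pos: [0.5245, -0.2774, 0.0652]
eef_rot: [3.138, 0.002, 1.761]
force: [-0.2, -0.1, -2.5]
opening: 0.0593
grasp_force: 36.7
```

```bash
python3 tilt.py w3
```

```text
[ 0.52431459 -0.27722762  0.06501431] [3.13873238e+00 1.61723415e-03 1.76151088e+00] 0.05927171455782311 36.67527973651886 [ 0.47000241 -0.31439497 -2.38363959]
10243 [-0.073 -0.033 -0.07 ] [0.037 0.033 0.005]
-0.07 376 z [-0.023  0.002] y -0.024 0.025
-0.06 221 z [-0.031  0.003] y -0.024 0.025
-0.05 383 z [-0.045  0.001] y -0.03 0.031
-0.04 742 z [-0.046 -0.001] y -0.029 0.03
-0.03 789 z [-0.046  0.   ] y -0.029 0.031
-0.02 835 z [-0.046 -0.001] y -0.03 0.03
-0.01 875 z [-0.046 -0.001] y -0.029 0.03
-0.0 829 z [-0.046 -0.008] y -0.029 0.03
0.01 717 z [-0.07  -0.027] y -0.033 0.033
0.02 1513 z [-0.046  0.   ] y -0.029 0.03
0.03 1535 z [-0.046 -0.002] y -0.019 0.02
0.04 1428 z [-0.046  0.002] y -0.012 0.013
```

carry_out --pt "0 0 0 0" --pt "0 0 0 0" --fingers 0.0593

```text
time: 6.0
eef_pos: [0.5235, -0.2766, 0.064]
eef_rot: [3.14, 0.0, 1.762]
force: [0.9, 0.1, -2.3]
opening: 0.0597
grasp_force: 25.7
```

carry_out --pt "0 0 0 0" --pt "0 0 0 0" --fingers 0.0595

```text
time: 6.17
eef_pos: [0.5231, -0.2764, 0.0634]
eef_rot: [3.141, -0.0, 1.762]
force: [0.4, -0.4, -1.7]
opening: 0.0598
grasp_force: 18.3
```

carry_out --pt "0 0 0 0" --pt "0 0 0 0" --fingers 0.0596

```text
time: 6.33
eef_pos: [0.5229, -0.2764, 0.0632]
eef_rot: [-3.141, -0.0, 1.762]
force: [-0.3, 0.3, -2.0]
opening: 0.0599
grasp_force: 14.6
```

```bash
python3 tilt.py w4 | tail -3
```

```text
0.02 1509 z [-0.046  0.   ] y -0.03 0.03
0.03 1536 z [-0.046 -0.001] y -0.02 0.021
0.04 1471 z [-0.046  0.002] y -0.012 0.013
```

carry_out --pt "0 0 0 0" --pt "0 0 0 0" --fingers 0.0597

```text
time: 6.55
eef_pos: [0.5229, -0.2765, 0.0632]
eef_rot: [-3.141, -0.0, 1.762]
force: [-0.2, 0.4, -2.3]
opening: 0.0599
grasp_force: 10.9
```

carry_out --pt "0 0 0 0" --pt "0 0 0 0" --fingers 0.0598

```text
time: 6.72
eef_pos: [0.523, -0.2765, 0.0632]
eef_rot: [-3.142, -0.0, 1.762]
force: [-0.6, -0.3, -1.4]
opening: 0.0596
grasp_force: 7.2
```

```bash
python3 tilt.py w5 | tail -3
```

```text
0.02 1517 z [-0.046 -0.   ] y -0.03 0.03
0.03 1536 z [-0.046 -0.002] y -0.02 0.021
0.04 1468 z [-0.046  0.002] y -0.012 0.013
```

carry_out --pt "0 0 0 0" --pt "0 0 0 0" --pt "0 0 0 0" --fingers 0.05985

```text
time: 7.02
eef_pos: [0.523, -0.2765, 0.0633]
eef_rot: [-3.142, 0.0, 1.762]
force: [0.0, 0.3, -1.5]
opening: 0.0602
grasp_force: 5.4
```

carry_out --pt "0 0 0 0" --pt "0 0 0 0" --pt "0 0 0 0" --fingers 0.0599

```text
time: 7.27
eef_pos: [0.523, -0.2765, 0.0633]
eef_rot: [3.142, 0.0, 1.762]
force: [-0.6, 0.3, -1.5]
opening: 0.0597
grasp_force: 3.6
```

```bash
python3 tilt.py w6 | tail -6
```

```text
-0.01 891 z [-0.046 -0.   ] y -0.03 0.031
-0.0 850 z [-0.046 -0.008] y -0.029 0.031
0.01 693 z [-0.07  -0.029] y -0.033 0.033
0.02 1533 z [-0.046 -0.   ] y -0.03 0.031
0.03 1531 z [-0.046 -0.002] y -0.02 0.021
0.04 1466 z [-0.046  0.002] y -0.012 0.013
```

Even at 3.6 N the grip doesn't let it swing. I'll grip it again and use the steel bar as a pusher: with the crown's edge over the bar, lowering the tool in front of it makes the bar turn the carrier crown-up in the fingers.

carry_out --pt "0 0 0 0" --pt "0 0 0 0" --pt "0 0 -0.02 0" --pt "0 0 -0.05 0" --pt "0 0 -0.07 0" --fingers 0.0592

```text
time: 7.73
eef_pos: [0.5232, -0.277, 0.1347]
eef_rot: [3.141, 0.001, 1.761]
force: [1.1, -1.1, -1.3]
opening: 0.0597
grasp_force: 19.8
```

carry_out --pt "0 0 -0.03 7" --pt "0 0 -0.06 14" --pt "0 0 -0.09 21" --pt "0 0 -0.12 28" --pt "0 0 -0.15 35"

```text
time: 8.15
eef_pos: [0.5225, -0.2764, 0.2846]
eef_rot: [-3.141, -0.001, 1.144]
force: [0.3, -0.8, -2.0]
opening: 0.0597
grasp_force: 19.8
```

carry_out --pt "0 0 0 7" --pt "0 0 0 14" --pt "0 0 0 21" --pt "0 0 0 28" --pt "0 0 0 35"

```text
time: 8.57
eef_pos: [0.5229, -0.2763, 0.2833]
eef_rot: [-3.141, -0.001, 0.534]
force: [-0.6, 1.0, -2.1]
opening: 0.0595
grasp_force: 19.8
```

carry_out --pt "0 0 0 7" --pt "0 0 0 14" --pt "0 0 0 21" --pt "0 0 0 28" --pt "0 0 0 32.5"

```text
time: 8.98
eef_pos: [0.523, -0.2762, 0.2831]
eef_rot: [-3.141, 0.0, -0.033]
force: [-0.3, 0.4, -1.0]
opening: 0.0594
grasp_force: 19.8
```

carry_out --pt "-0.005 -0.03 0 0" --pt "-0.01 -0.07 0 0" --pt "-0.015 -0.11 0 0" --pt "-0.02 -0.15 0 0" --pt "-0.026 -0.19 0 0"

```text
time: 9.4
eef_pos: [0.5019, -0.0852, 0.2826]
eef_rot: [3.137, 0.002, -0.029]
force: [-0.3, 0.8, 0.2]
opening: 0.0595
grasp_force: 19.9
```

carry_out --pt "0 -0.04 0 0" --pt "0 -0.08 0 0" --pt "0 -0.12 0 0" --pt "0 -0.16 0 0" --pt "0 -0.2 0 0"

```text
time: 9.82
eef_pos: [0.5072, 0.1155, 0.2835]
eef_rot: [-3.138, 0.0, -0.027]
force: [0.5, -0.9, -1.5]
opening: 0.0597
grasp_force: 19.9
```

carry_out --pt "0 -0.04 0 0" --pt "0 -0.08 0 0" --pt "0 -0.105 0 0" --pt "0 -0.112 0 0" --pt "0 -0.112 0 0"

```text
time: 10.23
eef_pos: [0.5102, 0.2285, 0.2829]
eef_rot: [3.14, 0.0, -0.021]
force: [0.7, -0.1, -2.7]
opening: 0.0593
grasp_force: 19.9
```

```bash
python3 tilt.py w7 | cat; python3 - <<'E'
from h import *
f,P=snap("wrist"); np.savez("w7",f=f,P=P)
m=(P[...,2]>.166)&(P[...,2]<.19)&(P[...,0]>.57)&(P[...,0]<.62)&(P[...,1]>.14)&(P[...,1]<.3)
p=P[m]; print(m.sum()); r=cv2.minAreaRect(p[:,:2].astype(np.float32)); print(r,cv2.boxPoints(r),np.percentile(p[:,2],[50,98]))
for y in(.19,.21,.23,.25):
    k=p[abs(p[:,1]-y)<.008]; print(y,len(k),k[:,0].min(),k[:,0].max()) if len(k) else 0
E
```

```text
[0.51068279 0.22509863 0.28309491] [ 3.13977093e+00  6.74781588e-06 -2.56696041e-02] 0.059408850647852125 19.93637591600418 [-0.31125503 -0.37551618 -2.1127151 ]
7455 [-0.071 -0.033 -0.07 ] [0.038 0.033 0.005]
-0.07 57 z [-0.021  0.004] y -0.025 0.022
-0.06 236 z [-0.022  0.004] y -0.026 0.022
-0.05 43 z [-0.045  0.004] y -0.032 0.028
-0.04 337 z [-0.046 -0.043] y -0.032 0.028
-0.03 384 z [-0.046 -0.043] y -0.032 0.028
-0.02 428 z [-0.046  0.002] y -0.032 0.028
-0.01 445 z [-0.046  0.001] y -0.032 0.028
-0.0 454 z [-0.046 -0.043] y -0.032 0.028
0.01 538 z [-0.07  -0.044] y -0.032 0.033
0.02 1404 z [-0.046 -0.001] y -0.033 0.028
0.03 1550 z [-0.046 -0.003] y -0.024 0.019
0.04 1579 z [-0.046  0.001] y -0.015 0.01
2907
((0.5933316349983215, 0.22122567892074585), (0.11695729941129684, 0.020889494568109512), 88.51618194580078) [[0.58137614 0.16303709]
 [0.6022586  0.16249618]
 [0.60528713 0.27941427]
 [0.58440465 0.27995518]] [0.17929312 0.18348047]
0.19 372 0.5845049908050467 0.6007248642418757
0.21 362 0.585010932796505 0.6012219060630809
0.23 367 0.5854871701316813 0.601666854198767
0.25 373 0.5859976762431682 0.6021642747330156
```

View pics/w7.png

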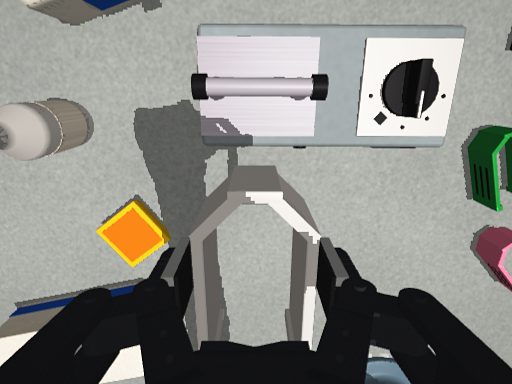

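carry_out --pt "0.02 0.003 0 0" --pt "0.05 0.003 0.01 0" --pt "0.0515 0.003 0.04 0" --pt "0.0515 0.003 0.08 0" --pt "0.0515 0.003 0.09 0"

```text
time: 10.75
eef_pos: [0.5591, 0.216, 0.1886]
eef_rot: [3.138, 0.008, -0.033]
force: [-1.8, -0.3, -3.3]
opening: 0.06
grasp_force: 20.0
```

carry_out --pt "0 0 0.006 0" --pt "0 0 0.012 0" --pt "0 0 0.018 0" --pt "0 0 0.024 0" --pt "0 0 0.03 0"

```text
time: 11.17
eef_pos: [0.5607, 0.2182, 0.1706]
eef_rot: [-3.14, 0.007, -0.03]
force: [-20.2, -4.3, 30.8]
opening: 0.0598
grasp_force: 31.4
```

```bash
python3 tilt.py w8 | cat
```

```text
[0.56026154 0.2181673  0.16933448] [-3.13997222  0.00754855 -0.0296261 ] 0.0595310677616067 31.210700199007988 [-15.98862192  -4.40851009  23.88948199]
13330 [-0.073 -0.033 -0.07 ] [0.041 0.033 0.011]
-0.07 222 z [-0.021  0.007] y -0.023 0.025
-0.06 332 z [-0.027  0.009] y -0.023 0.026
-0.05 153 z [-0.044  0.006] y -0.029 0.031
-0.04 382 z [-0.047  0.002] y -0.029 0.031
-0.03 449 z [-0.049 -0.001] y -0.029 0.031
-0.02 515 z [-0.051 -0.01 ] y -0.029 0.031
-0.01 496 z [-0.054 -0.026] y -0.028 0.031
-0.0 474 z [-0.056 -0.045] y -0.028 0.031
0.01 1282 z [-0.058 -0.03 ] y -0.033 0.033
0.02 2774 z [-0.06  -0.013] y -0.029 0.032
0.03 4081 z [-0.061 -0.01 ] y -0.033 0.033
0.04 2170 z [-0.029 -0.004] y -0.033 0.033
```

carry_out --pt "0 0 0 0" --pt "0 0 0 0" --pt "0 0 0.004 0" --pt "0 0 0.008 0" --pt "0 0 0.012 0" --fingers 0.0595

```text
time: 11.63
eef_pos: [0.5592, 0.2182, 0.1575]
eef_rot: [-3.14, 0.01, -0.029]
force: [-18.9, -4.9, 22.1]
opening: 0.0596
grasp_force: 29.3
```

```bash
python3 tilt.py w9 | cat
```

```text
[0.55890322 0.2182008  0.15624446] [-3.14040904  0.00984052 -0.02931141] 0.059806022496523774 29.099954590201378 [-16.23407622  -2.76369449  18.91991919]
16212 [-0.075 -0.033 -0.07 ] [0.043 0.033 0.021]
-0.07 240 z [-0.018 -0.002] y -0.023 0.025
-0.06 420 z [-0.026  0.015] y -0.023 0.025
-0.05 318 z [-0.039  0.016] y -0.028 0.031
-0.04 283 z [-0.045 -0.007] y -0.029 0.031
-0.03 300 z [-0.05  -0.023] y -0.028 0.031
-0.02 318 z [-0.055 -0.038] y -0.029 0.031
-0.01 311 z [-0.061 -0.051] y -0.028 0.031
-0.0 960 z [-0.066 -0.052] y -0.029 0.031
0.01 2726 z [-0.07  -0.035] y -0.033 0.033
0.02 4215 z [-0.069 -0.023] y -0.029 0.032
0.03 3458 z [-0.054 -0.022] y -0.033 0.033
0.04 2663 z [-0.035 -0.016] y -0.033 0.033
```

carry_out --pt "0 0 0.004 0" --pt "0 0 0.008 0" --pt "0 0 0.012 0" --pt "0 0 0.016 0" --pt "0 0 0.02 0"

```text
time: 12.1
eef_pos: [0.5592, 0.2181, 0.1343]
eef_rot: [3.141, 0.008, -0.029]
force: [-10.6, -4.0, 7.4]
opening: 0.0597
grasp_force: 23.4
```

```bash
python3 tilt.py w10 | cat
```

```text
[0.55923359 0.21803632 0.13333772] [ 3.14074077  0.00723308 -0.02918437] 0.059946878753859734 23.19704756140709 [-9.89470175 -3.40559661  5.66236194]
27081 [-0.02  -0.033 -0.07 ] [0.108 0.033 0.09 ]
-0.02 319 z [-0.068 -0.058] y -0.029 0.031
-0.01 1478 z [-0.07  -0.055] y -0.029 0.032
-0.0 1806 z [-0.069 -0.05 ] y -0.029 0.031
0.01 4063 z [-0.07   0.087] y -0.033 0.033
0.02 4310 z [-0.065  0.087] y -0.033 0.033
0.03 4572 z [-0.06   0.087] y -0.033 0.033
0.04 3943 z [-0.047  0.087] y -0.033 0.033
0.05 943 z [0.085 0.087] y -0.033 0.033
0.06 1033 z [0.084 0.087] y -0.033 0.033
0.07 970 z [0.084 0.087] y -0.033 0.033
0.08 1054 z [0.084 0.087] y -0.033 0.033
0.09 1152 z [0.084 0.088] y -0.033 0.033
```

View pics/w10.png

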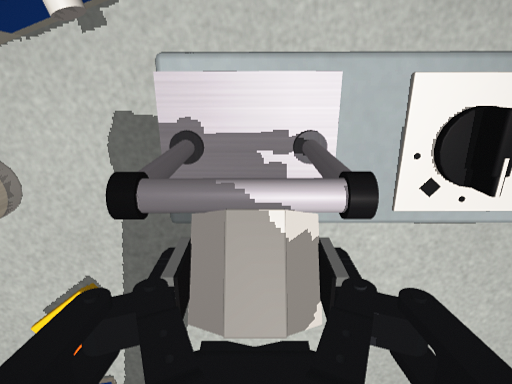

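The carrier is now mostly upright, with its crown face at (255,270) behind the bar at (255,195). A little more pushing, then I'll measure the tilt.

carry_out --pt "0.001 -0.003 0.004 0" --pt "0.002 -0.003 0.008 0" --pt "0.003 -0.003 0.012 0" --pt "0.004 -0.003 0.012 0"

```text
time: 12.48
eef_pos: [0.5626, 0.2205, 0.1205]
eef_rot: [3.139, 0.009, -0.029]
force: [-10.3, -3.1, 3.0]
opening: 0.0596
grasp_force: 22.5
```

```bash
cat > crown.py <<'E'
from h import *
import sys
f,P=snap("wrist"); s=status.state(); print(s["eef_pos"],s["eef_rot"],s["opening"],s["grasp_force"],s["force"])
T=T_tool(s); L=(P-T[:3,3])@T[:3,:3]
g=f.astype(int)
w=(abs(L[...,1])<.009)&(L[...,0]<.045)&(L[...,0]>-.05)&(L[...,2]>-.085)&(L[...,2]<-.035)&((g.max(2)-g.min(2))<40)
p=L[w]; z0=np.percentile(p[:,2],2)
for x in np.arange(-.045,.05,.006):
    k=p[abs(p[:,0]-x)<.003]
    if len(k)>5: print(round(x,3),len(k),np.median(k[:,2]).round(4))
np.savez("crown",f=f,P=P)
cv2.imwrite(f"pics/{sys.argv[1]}.png",f[...,::-1])
E
python3 crown.py w11
```

```text
[0.56255165 0.22048515 0.12056973] [ 3.13928767  0.00909078 -0.02922485] 0.05938230864836409 22.348927035927773 [-10.26527363  -3.44941012   1.63859297]
-0.021 167 -0.0703
-0.015 540 -0.0703
-0.009 558 -0.0699
-0.003 605 -0.0696
0.003 608 -0.0691
0.009 646 -0.0688
0.015 653 -0.0684
0.021 978 -0.0676
0.027 451 -0.0591
0.033 744 -0.0592
0.039 526 -0.0551
```

carry_out --pt "0 0 0 0" --pt "0 0 0 0" --pt "-0.015 0 0 0" --pt "-0.035 0 0 0" --pt "-0.05 0 0 0" --fingers 0.0587

```text
time: 12.95
eef_pos: [0.517, 0.2248, 0.1217]
eef_rot: [-3.139, -0.002, -0.028]
force: [-0.9, 0.4, -2.5]
opening: 0.0595
grasp_force: 35.5
```

carry_out --pt "0 0 -0.02 0" --pt "0 0 -0.05 0" --pt "0 0 -0.08 0" --pt "0 0 -0.12 0" --pt "0 0 -0.145 0"

```text
time: 13.37
eef_pos: [0.519, 0.2242, 0.2702]
eef_rot: [-3.137, -0.006, -0.029]
force: [0.9, 0.3, -1.3]
opening: 0.0594
grasp_force: 35.8
```

carry_out --pt "0 0 0 -7" --pt "0 0 0 -14" --pt "0 0 0 -21" --pt "0 0 0 -28" --pt "0 0 0 -35"

```text
time: 13.78
eef_pos: [0.5176, 0.224, 0.2669]
eef_rot: [-3.141, -0.004, 0.588]
force: [0.0, 0.5, -2.4]
opening: 0.0589
grasp_force: 35.8
```

carry_out --pt "0 0 0 -7" --pt "0 0 0 -14" --pt "0 0 0 -21" --pt "0 0 0 -28" --pt "0 0 0 -35"

```text
time: 14.2
eef_pos: [0.5177, 0.2238, 0.2668]
eef_rot: [3.14, -0.003, 1.198]
force: [-0.4, -0.2, -1.7]
opening: 0.0593
grasp_force: 35.8
```

carry_out --pt "0 0 0 -7" --pt "0 0 0 -14" --pt "0 0 0 -20" --pt "0 0 0 -20" --pt "0 0 0 -20"

```text
time: 14.62
eef_pos: [0.5174, 0.224, 0.2662]
eef_rot: [3.139, -0.002, 1.539]
force: [0.3, 1.2, -1.2]
opening: 0.0593
grasp_force: 35.8
```

```bash
python3 crown.py w12; python3 - <<'E'
from h import *
d=np.load("top.npz"); s=status.state(); T=T_tool(s)
P=np.load("crown.npz")["P"]; f=np.load("crown.npz")["f"].astype(int); L=(P-T[:3,3])@T[:3,:3]
w=(L[...,2]<-.06)&(L[...,2]>-.085)&(abs(L[...,0])<.04)&(abs(L[...,1])<.03)&((f.min(2)>90))
p=L[w]; print(w.sum(), np.percentile(p,[1,99],axis=0).round(4))
A=np.c_[p[:,:2],np.ones(len(p))]; k=abs(p[:,1])<.009; print("plane",np.linalg.lstsq(A[k],p[k,2],rcond=None)[0])
E
```

```text
[0.51715627 0.22424327 0.26575692] [ 3.13993136e+00 -1.66360747e-03  1.53940355e+00] 0.059074971225829095 35.75007990002632 [-0.49218115  0.13713077 -2.09240778]
-0.021 340 -0.0711
-0.015 563 -0.0709
-0.009 583 -0.0705
-0.003 596 -0.07
0.003 616 -0.0696
0.009 645 -0.0691
0.015 666 -0.0687
0.021 752 -0.0679
8978 [[-0.0254 -0.0179 -0.0718]
 [ 0.022   0.0196 -0.0602]]
plane [ 0.08624568  0.00188006 -0.06968059]
```

carry_out --pt "0 0.03 0 0" --pt "0 0.06 0 0" --pt "0 0.075 0 0" --pt "0 0.075 0 0" --pt "0 0.075 0 0"

```text
time: 15.08
eef_pos: [0.5919, 0.222, 0.2645]
eef_rot: [3.141, 0.002, 1.541]
force: [-0.2, 0.8, -2.4]
opening: 0.0591
grasp_force: 36.0
```

carry_out --pt "0 0 0.015 0" --pt "0 0 0.03 0" --pt "0 0 0.04 0" --pt "0 0 0.04 0" --pt "0 0 0.04 0"

```text
time: 15.5
eef_pos: [0.5901, 0.2232, 0.2239]
eef_rot: [-3.14, 0.0, 1.544]
force: [0.4, -0.5, -2.0]
opening: 0.0591
grasp_force: 35.9
```

carry_out --pt "0 0.002 0.02 0" --pt "0 0.002 0.04 0" --pt "0 0.002 0.06 0" --pt "0 0.002 0.08 0" --pt "0 0.002 0.095 0"

```text
time: 15.92
eef_pos: [0.5932, 0.2233, 0.129]
eef_rot: [3.141, -0.001, 1.544]
force: [-0.7, 0.5, -1.5]
opening: 0.0593
grasp_force: 36.0
```

carry_out --pt "0 0 0.003 0" --pt "0 0 0.006 0" --pt "0 0 0.009 0" --pt "0 0 0.011 0" --pt "0 0 0.011 0"

```text
time: 16.33
eef_pos: [0.594, 0.2229, 0.1191]
eef_rot: [3.14, -0.001, 1.543]
force: [-0.1, -0.1, -1.7]
opening: 0.0598
grasp_force: 35.9
```

carry_out --pt "0 0 0.002 0" --pt "0 0 0.003 0" --pt "0 0 0.004 0" --pt "0 0 0.004 0"

```text
time: 16.67
eef_pos: [0.5944, 0.2233, 0.1176]
eef_rot: [3.141, -0.003, 1.543]
force: [-4.4, -0.1, 8.9]
opening: 0.0594
grasp_force: 37.3
```

```bash
python3 crown.py w13
```

```text
[0.59440445 0.22333826 0.11757359] [ 3.14044733e+00 -2.78557586e-03  1.54341967e+00] 0.05920183081649201 37.25298888981342 [-4.23980632 -1.09724009  9.29709236]
-0.021 333 -0.0706
-0.015 547 -0.0704
-0.009 577 -0.07
-0.003 592 -0.0696
0.003 612 -0.0693
0.009 643 -0.0689
0.015 667 -0.0685
0.021 1031 -0.0668
0.027 526 -0.0615
0.033 557 -0.0615
0.039 586 -0.0613
0.045 202 -0.0629
```

The crown is seated on the bar with 9 N of contact, so I'll release it.

carry_out --pt "0 0 -0.001 0" --pt "0 0 -0.001 0" --fingers 0.0595

```text
time: 16.88
eef_pos: [0.5944, 0.2233, 0.1175]
eef_rot: [3.14, -0.002, 1.543]
force: [-2.3, 0.2, 7.6]
opening: 0.06
grasp_force: 23.9
```

carry_out --pt "0 0 0 0" --pt "0 0 0 0" --fingers 0.0605

```text
time: 17.05
eef_pos: [0.5943, 0.2232, 0.116]
eef_rot: [3.139, -0.001, 1.544]
force: [0.8, 0.2, 2.1]
opening: 0.0608
grasp_force: 1.7
```

carry_out --pt "0 0 0 0" --pt "0 0 0 0" --pt "0 0 0 0" --pt "0 0 0 0" --pt "0 0 0 0" --fingers 0.085

```text
time: 17.47
eef_pos: [0.5931, 0.2226, 0.115]
eef_rot: [-3.141, 0.0, 1.543]
force: [0.3, 1.4, -0.8]
opening: 0.0853
grasp_force: 0.0
```

```bash
python3 crown.py w14; python3 -c "
import cv2,numpy as np
a=cv2.imread('pics/w14.png'); b=cv2.imread('pics/w13.png'); cv2.imwrite('pics/w14b.png',cv2.resize(np.hstack([b,a]),(800,300)))"
```

```text
[0.59319036 0.2226367  0.11511045] [-3.14124200e+00  3.36276449e-04  1.54326838e+00] 0.08477102280843038 0.0 [0.67364398 0.27715413 0.17728343]
-0.021 278 -0.071
-0.015 533 -0.0711
-0.009 555 -0.0711
-0.003 573 -0.0711
0.003 623 -0.071
0.009 619 -0.0711
0.015 685 -0.0711
0.021 1105 -0.0694
0.027 554 -0.0641
0.033 576 -0.064
0.039 607 -0.064
0.045 205 -0.0648
```

View pics/w14b.png

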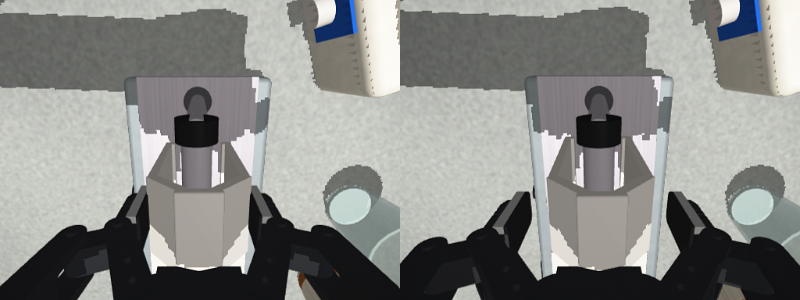

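The carrier hangs level on the bar, clear of both fingers. Next I'll rise, move over to the knob, and look at it.

carry_out --pt "0 0 0 0" --pt "0 0 -0.03 0" --pt "0 0 -0.07 0" --pt "0 0 -0.11 0" --pt "0 0 -0.15 0"

```text
time: 17.93
eef_pos: [0.5928, 0.2223, 0.2666]
eef_rot: [-3.141, 0.001, 1.543]
force: [0.6, 0.5, -0.2]
opening: 0.085
grasp_force: 0.0
```

carry_out --pt "0 0 -0.02 0" --pt "-0.04 0 -0.03 0" --pt "-0.08 0 -0.03 0" --pt "-0.12 0 -0.03 0" --pt "-0.16 0 -0.03 0"

```text
time: 18.35
eef_pos: [0.5889, 0.0612, 0.2959]
eef_rot: [3.141, -0.001, 1.544]
force: [1.3, -0.9, -0.1]
opening: 0.0851
grasp_force: 0.0
```

carry_out --pt "-0.04 0 0 0" --pt "-0.08 0 0 0" --pt "-0.1 0 0 0" --pt "-0.1 0 0 0" --pt "-0.1 0 0 0"

```text
time: 18.77
eef_pos: [0.5858, -0.0396, 0.2957]
eef_rot: [3.141, -0.001, 1.538]
force: [0.3, 1.0, 0.3]
opening: 0.0849
grasp_force: 0.0
```

```bash
python3 - <<'E'
from h import *
f,P=snap("wrist"); s=status.state(); print(s["eef_pos"],s["eef_rot"])
np.savez("k",f=f,P=P); cv2.imwrite("pics/k.png",f[...,::-1])
m=(P[...,2]>.078)&(P[...,2]<.1)&(P[...,1]>-.02)&(P[...,1]<.09)&(P[...,0]>.53)&(P[...,0]<.65)
p=P[m]; r=cv2.minAreaRect(p[:,:2].astype(np.float32)); print("grip",m.sum(),np.median(p[:,2]),r,cv2.boxPoints(r))
w=m&(f.min(2)>120); print("white line",w.sum(),P[w].mean(0) if w.any() else 0)
E
```

```text
[ 0.58616929 -0.03695724  0.29534986] [ 3.14157439e+00 -1.16025998e-03  1.54241238e+00]
grip 583 0.0861369822550625 ((0.5885454416275024, 0.030721507966518402), (0.012730274349451065, 0.06536316126585007), 88.13542938232422) [[0.555674   0.02542311]
 [0.6210026  0.02329637]
 [0.62141687 0.03601991]
 [0.55608827 0.03814664]]
white line 49 [0.57144582 0.03135445 0.08702259]
```

View pics/k.png

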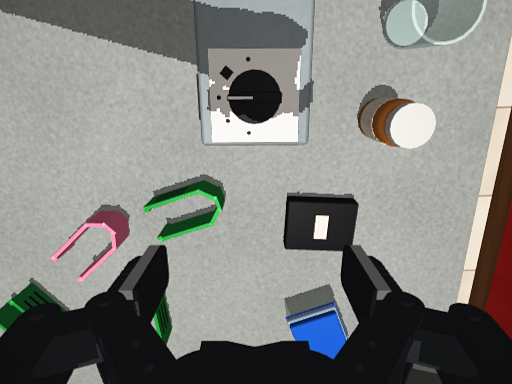

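The knob's pointer is at (232,98), pointing to the front (1.4), and the square is at (226,72), so it needs +40° clockwise. I'll grip the bar across its thickness.

carry_out --pt "0 0 0 -7" --pt "0 0 0 -14" --pt "0 0 0 -21" --pt "0 0 0 -28" --pt "0 0 0 -35" --fingers 0.05

```text
time: 19.23
eef_pos: [0.5866, -0.0337, 0.295]
eef_rot: [-3.141, -0.001, 2.165]
force: [-0.5, 0.1, -0.0]
opening: 0.0497
grasp_force: 0.0
```

carry_out --pt "0 0 0 -7" --pt "0 0 0 -14" --pt "0 0 0 -21" --pt "0 0 0 -28" --pt "0 0 0 -35"

```text
time: 19.65
eef_pos: [0.5865, -0.0338, 0.295]
eef_rot: [3.141, -0.001, 2.776]
force: [1.0, 0.2, -0.0]
opening: 0.05
grasp_force: 0.0
```

carry_out --pt "0 0 0 -7" --pt "0 0 0 -14" --pt "0 0 0 -20" --pt "0 0 0 -20" --pt "0 0 0 -20"

```text
time: 20.07
eef_pos: [0.5864, -0.0348, 0.2951]
eef_rot: [3.141, -0.0, 3.115]
force: [0.9, 0.4, 1.0]
opening: 0.0501
grasp_force: 0.0
```

carry_out --pt "-0.001 0.03 0 0" --pt "-0.001 0.06 0.02 0" --pt "-0.001 0.068 0.06 0" --pt "-0.001 0.068 0.1 0" --pt "-0.001 0.068 0.13 0"

```text
time: 20.48
eef_pos: [0.5877, 0.0344, 0.1623]
eef_rot: [3.141, -0.003, 3.117]
force: [-0.3, 0.0, -0.8]
opening: 0.0496
grasp_force: 0.0
```

carry_out --pt "0 0 0 0" --pt "0 0 0 0"

```text
time: 20.65
eef_pos: [0.5876, 0.0316, 0.1638]
eef_rot: [-3.14, -0.004, 3.114]
force: [0.0, 0.7, 1.2]
opening: 0.0498
grasp_force: 0.0
```

Aligned with the knob axis. I'll descend, close and turn.

carry_out --pt "-0.001 -0.001 0.03 0" --pt "-0.001 -0.001 0.06 0" --pt "-0.001 -0.001 0.08 0" --pt "-0.001 -0.001 0.09 0" --pt "-0.001 -0.001 0.095 0"

```text
time: 21.07
eef_pos: [0.5913, 0.03, 0.0713]
eef_rot: [3.141, 0.002, 3.114]
force: [-0.0, -0.2, -0.6]
opening: 0.0502
grasp_force: 0.0
```

carry_out --pt "0 0 0 0" --pt "0 0 0 0" --pt "0 0 0 0" --pt "0 0 0 0" --pt "0 0 0 0" --fingers 0.0125

```text
time: 21.48
eef_pos: [0.591, 0.0299, 0.0716]
eef_rot: [3.141, 0.002, 3.114]
force: [0.6, -0.2, -0.7]
opening: 0.0128
grasp_force: 0.0
```

carry_out --pt "0 0 0 0" --pt "0 0 0 0" --pt "0 0 0 0" --fingers 0.011

```text
time: 21.73
eef_pos: [0.5901, 0.0298, 0.0705]
eef_rot: [3.142, 0.0, 3.114]
force: [0.2, -0.0, -0.1]
opening: 0.0105
grasp_force: 0.0
```

```bash
python3 - <<'E'
from h import *
f,P=snap("wrist"); s=status.state(); print(s["eef_pos"],s["opening"],s["grasp_force"])
cv2.imwrite("pics/k2.png",f[...,::-1])
E
```

```text
[0.58999517 0.02980634 0.07039218] 0.010868740923646347 0.0
```

View pics/k2.png

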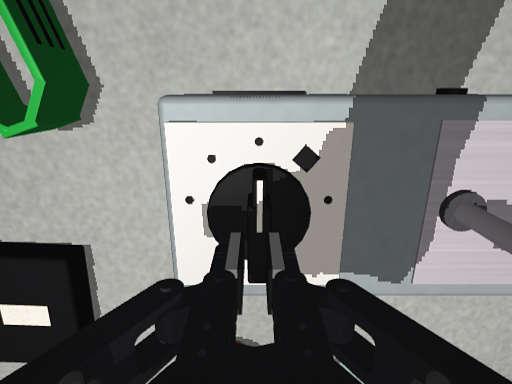

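carry_out --pt "0 0 0.003 0" --pt "0 0 0.005 0" --pt "0 0 0.005 0" --fingers 0.007

```text
time: 22.03
eef_pos: [0.5894, 0.0298, 0.0646]
eef_rot: [-3.141, -0.001, 3.114]
force: [0.3, 0.6, -0.4]
opening: 0.0074
grasp_force: 0.0
```

carry_out --pt "0 0 0 0" --pt "0 0 0 0" --pt "0 0 0 0" --fingers 0.004

```text
time: 22.28
eef_pos: [0.5901, 0.0297, 0.0653]
eef_rot: [-3.141, 0.0, 3.114]
force: [-0.3, -0.2, 0.7]
opening: 0.0041
grasp_force: 0.0
```

```bash
python3 - <<'E'
from h import *
f,P=snap("wrist"); s=status.state(); T=T_tool(s); L=(P-T[:3,3])@T[:3,:3]
print(s["eef_pos"],s["opening"],s["grasp_force"],s["force"])
for v in (190,215,235,250,265,280):
  print(v,[(u,*(L[v,u]*1000).round(0)) for u in range(222,296,6)])
cv2.imwrite("pics/k3.png",cv2.resize(f[130:330,150:370,::-1],(660,600)))
E
```

```text
[0.59010748 0.02979232 0.06538888] 0.004059775733006082 0.0 [-0.29101031  0.41099306  0.87444138]
190 [(222, np.float64(21.0), np.float64(-21.0), np.float64(5.0)), (228, np.float64(21.0), np.float64(-17.0), np.float64(5.0)), (234, np.float64(21.0), np.float64(-14.0), np.float64(5.0)), (240, np.float64(21.0), np.float64(-10.0), np.float64(5.0)), (246, np.float64(21.0), np.float64(-6.0), np.float64(6.0)), (252, np.float64(21.0), np.float64(-3.0), np.float64(5.0)), (258, np.float64(30.0), np.float64(1.0), np.float64(-21.0)), (264, np.float64(30.0), np.float64(4.0), np.float64(-21.0)), (270, np.float64(21.0), np.float64(8.0), np.float64(5.0)), (276, np.float64(21.0), np.float64(12.0), np.float64(7.0)), (282, np.float64(21.0), np.float64(16.0), np.float64(5.0)), (288, np.float64(21.0), np.float64(19.0), np.float64(5.0)), (294, np.float64(21.0), np.float64(23.0), np.float64(6.0))]
215 [(222, np.float64(4.0), np.float64(-22.0), np.float64(6.0)), (228, np.float64(4.0), np.float64(-18.0), np.float64(6.0)), (234, np.float64(4.0), np.float64(-14.0), np.float64(6.0)), (240, np.float64(5.0), np.f
[... 3085 characters left out ...]
0), np.float64(-74.0)), (234, np.float64(11.0), np.float64(-9.0), np.float64(-72.0)), (240, np.float64(12.0), np.float64(-6.0), np.float64(-73.0)), (246, np.float64(6.0), np.float64(-5.0), np.float64(-64.0)), (252, np.float64(-25.0), np.float64(-3.0), np.float64(-21.0)), (258, np.float64(-24.0), np.float64(1.0), np.float64(-22.0)), (264, np.float64(6.0), np.float64(3.0), np.float64(-65.0)), (270, np.float64(12.0), np.float64(5.0), np.float64(-74.0)), (276, np.float64(12.0), np.float64(7.0), np.float64(-74.0)), (282, np.float64(12.0), np.float64(9.0), np.float64(-74.0)), (288, np.float64(11.0), np.float64(11.0), np.float64(-72.0)), (294, np.float64(12.0), np.float64(14.0), np.float64(-73.0))]
```

View pics/k3.png

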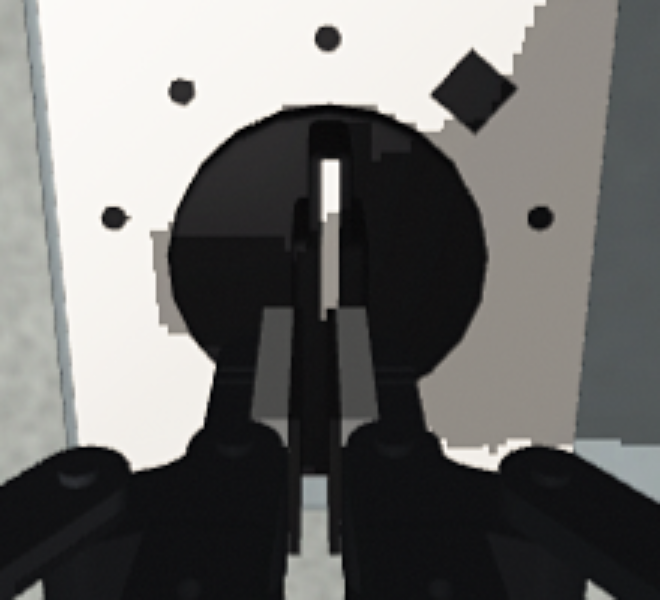

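The fingers appear to end above the bar's top at roughly crop row 310, rather than at the nominal TCP. I'll probe gently by lowering the nearly shut fingers and watching the force.

carry_out --pt "0 0 0.003 0" --pt "0 0 0.003 0"

```text
time: 22.5
eef_pos: [0.5897, 0.0298, 0.0619]
eef_rot: [-3.141, -0.001, 3.114]
force: [-0.2, 0.1, 0.2]
opening: 0.0044
grasp_force: 0.0
```

carry_out --pt "0 0 0.003 0" --pt "0 0 0.003 0"

```text
time: 22.67
eef_pos: [0.5905, 0.0298, 0.0594]
eef_rot: [3.142, 0.001, 3.114]
force: [0.4, 0.5, -0.1]
opening: 0.0037
grasp_force: 0.0
```

carry_out --pt "0 0 0.003 0" --pt "0 0 0.003 0"

```text
time: 22.83
eef_pos: [0.5906, 0.0299, 0.0592]
eef_rot: [3.14, -0.001, 3.114]
force: [-6.1, -0.2, 16.0]
opening: 0.004
grasp_force: 8.0
```

The fingers touched the bar grip's top at TCP 0.059, so the tips sit about 27 mm behind the nominal TCP. I'll raise, open, go deeper and grip.

carry_out --pt "0 0 -0.01 0" --pt "0 0 -0.025 0" --pt "0 0 -0.025 0"

```text
time: 23.08
eef_pos: [0.5923, 0.0297, 0.0838]
eef_rot: [3.141, 0.005, 3.114]
force: [0.7, -0.6, 0.2]
opening: 0.004
grasp_force: 0.0
```

carry_out --pt "0 0 0 0" --pt "0 0 0 0" --pt "0 0 0 0" --pt "0 0 0 0" --fingers 0.035

```text
time: 23.42
eef_pos: [0.5892, 0.0298, 0.0803]
eef_rot: [-3.141, -0.002, 3.114]
force: [0.3, 0.8, 0.5]
opening: 0.035
grasp_force: 0.0
```

carry_out --pt "0 0 0.01 0" --pt "0 0 0.02 0" --pt "0 0 0.028 0" --pt "0 0 0.034 0" --pt "0 0 0.037 0"

```text
time: 23.83
eef_pos: [0.5886, 0.0297, 0.0423]
eef_rot: [-3.141, -0.003, 3.114]
force: [0.1, -0.5, -0.7]
opening: 0.0348
grasp_force: 0.0
```

carry_out --pt "0 0 0.003 0" --pt "0 0 0.004 0"

```text
time: 24.0
eef_pos: [0.5897, 0.0296, 0.0397]
eef_rot: [-3.141, -0.001, 3.114]
force: [-0.1, 0.2, 0.3]
opening: 0.035
grasp_force: 0.0
```

carry_out --pt "0 0 0 0" --pt "0 0 0 0" --pt "0 0 0 0" --pt "0 0 0 0" --fingers 0.0125

```text
time: 24.33
eef_pos: [0.5903, 0.0324, 0.0407]
eef_rot: [3.139, 0.0, 3.116]
force: [-0.3, 4.0, 0.2]
opening: 0.0133
grasp_force: 33.6
```

carry_out --pt "0 0 0 4" --pt "0 0 0 8" --pt "0 0 0 12" --pt "0 0 0 16" --pt "0 0 0 20"

```text
time: 24.75
eef_pos: [0.5909, 0.0314, 0.041]
eef_rot: [3.14, 0.001, 2.764]
force: [-0.6, 2.8, 0.9]
opening: 0.0134
grasp_force: 34.6
```

carry_out --pt "0 0 0 4" --pt "0 0 0 8" --pt "0 0 0 12" --pt "0 0 0 16" --pt "0 0 0 20"

```text
time: 25.17
eef_pos: [0.5904, 0.0306, 0.041]
eef_rot: [3.14, -0.001, 2.413]
force: [-0.2, 2.4, 1.0]
opening: 0.0132
grasp_force: 34.6
```

carry_out --pt "0 0 0 0" --pt "0 0 0 0" --pt "0 0 0 0"

```text
time: 25.42
eef_pos: [0.5904, 0.0306, 0.041]
eef_rot: [3.14, -0.001, 2.418]
force: [-0.1, 2.9, 4.7]
opening: 0.0131
grasp_force: 35.0
```

carry_out --pt "0 0 0 0" --pt "0 0 0 0" --pt "0 0 0 0" --pt "0 0 0 0" --fingers 0.035

```text
time: 25.75
eef_pos: [0.5899, 0.0285, 0.0401]
eef_rot: [-3.141, 0.001, 2.415]
force: [-0.2, -0.7, 0.3]
opening: 0.0351
grasp_force: 0.0
```

carry_out --pt "0 0 -0.02 0" --pt "0 0 -0.05 0" --pt "0 0 -0.09 0" --pt "0 0 -0.13 0" --pt "0 0 -0.17 0"

```text
time: 26.17
eef_pos: [0.5894, 0.0287, 0.2115]
eef_rot: [-3.14, 0.0, 2.415]
force: [1.3, 1.3, -1.2]
opening: 0.0348
grasp_force: 0.0
```

carry_out --pt "0 -0.03 -0.03 0" --pt "0 -0.07 -0.06 0" --pt "0 -0.1 -0.08 0" --pt "0 -0.1 -0.08 0" --pt "0 -0.1 -0.08 0"

```text
time: 26.58
eef_pos: [0.5237, -0.0489, 0.2925]
eef_rot: [3.136, 0.001, 2.41]
force: [-0.2, 0.3, 0.3]
opening: 0.0348
grasp_force: 0.0
```

```bash
python3 - <<'E'
from h import *
s=status.state(); print(s["eef_pos"],s["eef_rot"])
for n in("top","wrist"):
    f,P=snap(n); cv2.imwrite(f"pics/end_{n}.png",f[...,::-1])
    m=(P[...,2]>.080)&(P[...,2]<.1)&(P[...,1]>-.02)&(P[...,1]<.09)&(P[...,0]>.53)&(P[...,0]<.65)
    p=P[m]
    if len(p)>20:
        r=cv2.minAreaRect(p[:,:2].astype(np.float32)); print(n,len(p),r); 
        print("pc dir deg",np.degrees(np.arctan2(*np.linalg.svd(p[:,:2]-p[:,:2].mean(0),full_matrices=0)[2][0][::-1])))
        w=m&(f.min(2)>110); print("white",w.sum(),P[w].mean(0))
    m=(P[...,2]>.183)&(P[...,2]<.2)&(P[...,1]>.15)&(P[...,1]<.3)&(P[...,0]>.55)&(P[...,0]<.64)
    if m.any(): print("crown top",m.sum(),P[m].mean(0),P[m].min(0),P[m].max(0))
E
```

```text
[ 0.52366794 -0.04885246  0.29245696] [3.13561053e+00 9.22177191e-04 2.40970270e+00]
top 72 ((0.5876342058181763, 0.03453997150063515), (0.013759401626884937, 0.06480684876441956), 48.48714828491211)
pc dir deg 138.88431776726904
white 7 [0.58673243 0.03455318 0.08936113]
crown top 169 [0.59340594 0.22313859 0.1871416 ] [0.57516115 0.16767936 0.18301184] [0.61200038 0.28238364 0.19474304]
wrist 545 ((0.5885378122329712, 0.03100854530930519), (0.014424445107579231, 0.06500932574272156), 48.408363342285156)
pc dir deg -41.74370472217001
white 64 [0.5796038  0.03913206 0.08686439]
crown top 39 [0.59216315 0.1686054  0.18349446] [0.58762738 0.16255923 0.18301163] [0.59624447 0.1740666  0.18424363]
```

```bash
python3 -c "
from rig import ctrl; print(ctrl.close_job())"
```

```text
the job is handed in; nothing more can be done
None
```

The carrier hangs level on the bar with its crown up, and the selector points at the square mark (about 40° clockwise from its start). I handed the job in at about 27 s with the arm clear, and no verdict was shown.

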